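Heft three spray cans, put away the emptier ones and hold up the fullest

TASK

Three identical spray cans were left standing on the laundry counter, and one of them is fuller than the others. Lift each can to feel its weight, set the two lighter ones upright and fully down in the cups of the grey caddy (any cups; set them in, do not drop them), and finish holding the heaviest one upright in the gripper, its foot about 15 cm above the counter and clear of everything; the program ends while it is still held. Knock no can over and leave the soap dish, marker and pegs alone.

Things in the scene. Friction and masses are not known exactly. Their poses are not given: they have to be found in the camera images.
- can_a: One of three spray cans that look alike: green and white, body 54 mm diameter up to 183 mm, above it a fixed white cap 48 mm diameter, 205 mm tall in all. Origin: centre of its foot, z up the can. Loose, upright on the counter. The cans weigh 0.1 to 0.6 kg; the heaviest, which neither look nor name gives away, outweighs the others by at least 0.2 kg.
- can_b: One of three spray cans that look alike: green and white, body 54 mm diameter up to 183 mm, above it a fixed white cap 48 mm diameter, 205 mm tall in all. Origin: centre of its foot, z up the can. Loose, upright on the counter. The cans weigh 0.1 to 0.6 kg; the heaviest, which neither look nor name gives away, outweighs the others by at least 0.2 kg.
- can_c: One of three spray cans that look alike: green and white, body 54 mm diameter up to 183 mm, above it a fixed white cap 48 mm diameter, 205 mm tall in all. Origin: centre of its foot, z up the can. Loose, upright on the counter. The cans weigh 0.1 to 0.6 kg; the heaviest, which neither look nor name gives away, outweighs the others by at least 0.2 kg.
- caddy: Light grey plastic can caddy, fixed to the counter, empty at the start: three round cups in a row along its own y axis, 98 mm apart; 282 mm long (y), ends rounded, 86 mm deep (x), 66 mm high. Cups: inside diameter 60 mm, flared to 69 mm at the rim over the top 10 mm, inner floor 8 mm above the counter. Origin under its centre at counter level, z up.
- well0 (a point): Centre of the inner floor of the caddy's +y end cup (8 mm above the counter; rim 58 mm higher); a can's foot comes to this point when it is fully in.
- well1 (a point): Centre of the inner floor of the caddy's middle cup (8 mm above the counter; rim 58 mm higher); a can's foot comes to this point when it is fully in.
- well2 (a point): Centre of the inner floor of the caddy's -y end cup (8 mm above the counter; rim 58 mm higher); a can's foot comes to this point when it is fully in.
- soap_dish: White soap dish with a bar of soap, 88x123x27 mm, loose on the counter; leave alone. Origin at the centre of its underside.
- marker: Red and white marker pen, 135 mm long, 17 mm thick, lying loose on the counter; leave alone. Origin under its middle.
- blue_peg: Blue clothes peg, 15x72x12 mm, lying loose on the counter; leave alone. Origin under its middle.
- red_peg: Red clothes peg, 15x72x12 mm, lying loose on the counter; leave alone. Origin under its middle.

How it is judged:
By the outcome, as a careful person would: the job done as asked, in the order asked, and still so for the second after the job is handed in, while the arm keeps its last pose, push and grip.
It also fails if it takes over 72 s, if anything falls off the work surface, if the arm or the gripper's body presses on something with over 40 N, if the wrist force passes 120 N, or if a joint passes its speed limit or range.

ROBOT

A 6-joint arm with a two-finger parallel gripper is mounted at the origin on a cart in front of the work surface, level with it; the furniture and walls round the work are solid. World frame = base frame: x ahead of the robot, y to its left, z up, the work surface at z = 0. Lengths are in m, angles in rad, forces in N, time in s.
With the tool pointing down it reaches from about 0.325 to 0.9 m from the base axis. Payload 6.1 kg.
Tool frame: the origin (TCP) lies midway between the tips of the shut fingers; the grasp point (between the pads) lies 19 mm behind it; z points along the fingers, y is the line along which they close (so a half turn about z gives the same grasp; the last joint's range is limited). The gripper opens to 85 mm and grips with 20 to 120 N. Pads are 22 mm wide; open, the fingers measure 114 mm over their backs; the gripper's body (76 mm by 85 mm) begins 54 mm behind the grasp point. The pads swing forward as they close: fully open they stand 13 mm farther back than shut.
Start: joints at [1.207, 0.22, 1.526, -0, 1.395, -0.126], TCP at [0.147, 0.607, 0.231] pointing down, gripper open.
Joint ranges: [-2.98, 2.98], [-0.91, 2.08], [0.09, 2.57], [-1.24, 4.39], [0.2, 2.65], [-2.68, 2.68]. Speed limits (rad/s): [2.57, 2.57, 3.01, 3.14, 3.14, 3.14].

INTERFACE

Orientations are given as [roll, pitch, yaw] about the fixed x, y, z axes, in that order (R = Rz(yaw) Ry(pitch) Rx(roll)).
In Python, from plant import movep, move_l, set_joints, gripper_to, hold, inverse_kinematics, observe, get_image, get_calibration, Unreachable, job_done gives the robot as it stands. Calls block until the motion is done:
- movep(position, orientation): joint-space move of the TCP to a pose.
- move_l(position, feed=0.15, rotation=None, max_force=None): straight line of the TCP; rotation=None keeps the orientation; feed is the mean speed in m/s. With max_force (N) it stops when the force on the tool has changed by that much, and returns True; else False.
- set_joints(angles): joint-space move.
- gripper_to(opening, f_grip=None): finger opening in m; f_grip is the grip in N (None keeps the last); returns when the fingers have stopped.
- hold(seconds).
- inverse_kinematics(position, orientation): joint angles nearest the present ones, or None.
- observe(): the state.
- get_image(name): name is "side" or "top" or "wrist"; returns (picture, depth): 480x640x3 uint8, red, green, blue; 480x640 float32, m along the optical axis (not along the pixel's ray), 0 where there is no reading.
- get_calibration(name): a dict with "intrinsics" (3x3 intrinsics, pixels), "world_from_camera" (4x4, takes a point from camera to world coordinates). Camera axes: x right, y down, z forward; pixel columns grow to the right and rows downward; lengths in m; the calibration is good to about 2 mm. A picture is of the moment at which its call begins: read the wrist's pose just before it. get_calibration takes no time and is no camera call; for the wrist camera it gives the pose at the moment of the call.
A pose or a line that the arm cannot do raises Unreachable and nothing moves.
- job_done(): hands the job in; it is judged then, once.
The state is a dict: "time_s": time; "q": joint angles; "joint_velocities": joint speeds; "joint_torque": joint torques, N m; "eef_pos": TCP position; "tcp_rot": TCP orientation; "ft_force": force on the tool from outside, world axes, zero at the start; "torque": the same for the moment, N m; "opening": finger opening in m; "grasp_force": force on a finger pad.
Only numpy, scipy, OpenCV 4.12 (cv2) and the standard library are available. Lean on these libraries where they do the work, as an engineer would, in place of code of your own. Each camera call takes 0.05 s, during which the arm holds its last target. There are 200 camera calls.

## Working session

There is one attempt and no reset: what is moved stays moved. The work goes in short steps, each a Python script; the robot and the scene stay as the last script left them, time stands still between calls to the robot, and variables do not carry over. Pictures are saved under pics/ and viewed, at most 10 in all, crops included, and the job is handed in when it is done.

```bash
ls; mkdir -p pics; python3 - <<'E'
from plant import *
import cv2,numpy as np
for n in("top","side"):
    im,d=get_image(n); cv2.imwrite(f"pics/{n}0.png",im[:,:,::-1]); np.savez(f"{n}0.npz",im=im,d=d,**get_calibration(n))
    c=get_calibration(n);print(n,np.round(c["intrinsics"],1).tolist(),np.round(c["world_from_camera"],3).tolist())
o=observe();print(o)
E
```

```text
pics
top [[601.6, 0.0, 307.7], [0.0, 601.6, 238.6], [0.0, 0.0, 1.0]] [[-0.031, -0.999, 0.034, 0.461], [-0.999, 0.031, -0.011, 0.031], [0.01, -0.034, -0.999, 1.335], [0.0, 0.0, 0.0, 1.0]]
side [[456.7, 0.0, 321.9], [0.0, 456.7, 239.3], [0.0, 0.0, 1.0]] [[0.841, -0.383, 0.382, 0.136], [-0.541, -0.572, 0.617, -0.586], [-0.018, -0.725, -0.688, 0.719], [0.0, 0.0, 0.0, 1.0]]
{'time_s': 0.1, 'q': array([ 1.20688397e+00,  2.21163884e-01,  1.52748974e+00, -1.48718528e-05,
        1.39469691e+00, -1.26104345e-01]), 'joint_velocities': array([ 0.00156385, -0.00180225, -0.00281988, -0.00064943,  0.00104609,
       -0.00107078]), 'joint_torque': array([ 2.43098417e-03, -4.98240817e+01, -3.90553379e+01, -1.06641178e-04,
        5.54523795e-03, -1.37995173e-05]), 'eef_pos': array([0.1470501 , 0.60689808, 0.23030203]), 'tcp_rot': array([-3.13984689e+00, -2.06567759e-04,  2.90378708e+00]), 'ft_force': array([-0.66374605, -0.03141459,  0.00583215]), 'torque': array([-0.04027584,  0.00132992,  0.03983059]), 'grasp_force': 0.0, 'opening': 0.08534800669000227}
```

View pics/top0.png

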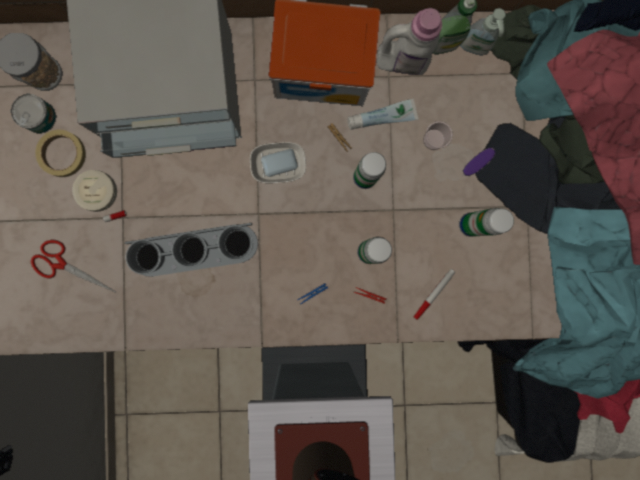

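View pics/side0.png

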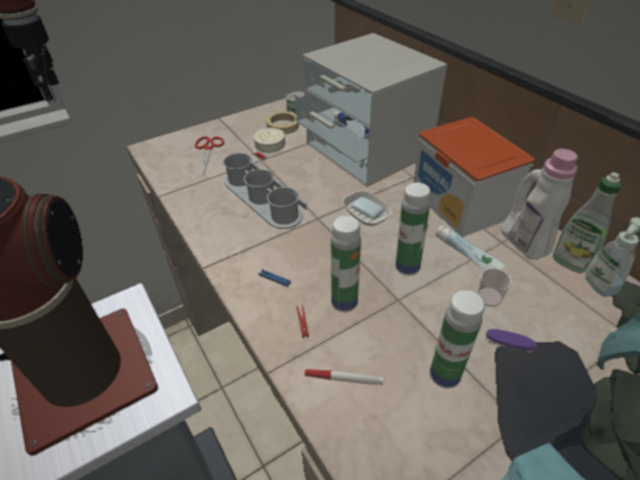

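Top view: can caps at about (372,163), (377,250) and (498,220). Caddy cups at (148,257), (191,248) and (237,241). Pegs at (313,293) and (371,295), marker at (434,295). The side view shows all three cans upright and the caddy cups empty.

```bash
cat > h.py <<'E'
import numpy as np,cv2
def pts(d,K,T):
    v,u=np.mgrid[:480,:640]
    P=np.stack([(u-K[0,2])/K[0,0]*d,(v-K[1,2])/K[1,1]*d,d],-1)
    return P@T[:3,:3].T+T[:3,3]
def ray(u,v,K,T,z):
    r=T[:3,:3]@np.linalg.solve(K,[u,v,1.]); o=T[:3,3]
    return o+r*(z-o[2])/r[2]
def load(n):
    f=np.load(n); return f["im"],f["d"],f["intrinsics"],f["world_from_camera"]
E
python3 - <<'E'
from h import *
for n in("top0.npz","side0.npz"):
    im,d,K,T=load(n); P=pts(d,K,T); X,Y,Z=np.moveaxis(P,-1,0)
    print(n,'counter z',np.median(Z[(d>0)&(abs(Z)<.03)&(X>.35)&(X<.6)]))
    m=((Z>.195)&(Z<.215)&(d>0)&(X>.3)&(X<.75)&(abs(Y)<.45)).astype(np.uint8)
    k,l,s,c=cv2.connectedComponentsWithStats(m)
    for i in range(1,k):
        if s[i,4]>60: 
            q=P[l==i]; lo,hi=np.percentile(q,[2,98],axis=0); print('can?',s[i,4],c[i].round(1),q.mean(0).round(4),((lo+hi)/2).round(4),(hi-lo).round(4), 'ray',ray(*c[i],K,T,.205).round(4))
im,d,K,T=load("top0.npz");P=pts(d,K,T);X,Y,Z=np.moveaxis(P,-1,0)
for (u,v) in((148,257),(191,248),(237,241)):
    g=cv2.cvtColor(im,cv2.COLOR_RGB2GRAY)
    w=np.zeros_like(g);cv2.circle(w,(u,v),22,255,-1)
    m=((g<60)&(w>0)).astype(np.uint8)
    cs,_=cv2.findContours(m,0,2);c=max(cs,key=cv2.contourArea);e=cv2.fitEllipse(c)
    print('dark',np.round(e[0],1),np.round(e[1],1),ray(*e[0],K,T,.066).round(4))
    r=P[(w>0)&(Z>.055)&(Z<.08)&(d>0)]
    A=np.c_[2*r[:,:2],np.ones(len(r))];s=np.linalg.lstsq(A,(r[:,:2]**2).sum(1),rcond=None)[0]
    print(' rim',len(r),s[:2].round(4),np.sqrt(s[2]+s[0]**2+s[1]**2).round(4), 'floor z',np.median(Z[v-3:v+4,u-3:u+4]).round(4))
cr=cv2.resize(im[205:300,110:275],None,fx=4.8,fy=4.8,interpolation=cv2.INTER_CUBIC)
cv2.imwrite("pics/caddy.png",cr[:,:,::-1])
E
```

```text
top0.npz counter z 0.00116599561352293
can? 137 [206.6 117.8] [0.7329 0.2028 0.2051] [0.735  0.2038 0.205 ] [0.0117 0.0916 0.0186] ray [0.733  0.2028 0.205 ]
can? 96 [108.8 127.5] [0.7197 0.387  0.2057] [0.7195 0.3857 0.2048] [0.0059 0.078  0.0179] ray [0.7199 0.3873 0.205 ]
can? 484 [373.2 164. ] [ 0.6361 -0.1091  0.205 ] [ 0.6362 -0.1089  0.2046] [0.0419 0.0417 0.0104] ray [ 0.6361 -0.1091  0.205 ]
can? 502 [500.6 220.3] [ 0.5225 -0.346   0.2049] [ 0.5228 -0.3466  0.2033] [0.0418 0.0418 0.0128] ray [ 0.5225 -0.346   0.205 ]
can? 486 [378.9 249.4] [ 0.4745 -0.1142  0.2051] [ 0.4747 -0.1145  0.2045] [0.0407 0.0415 0.0105] ray [ 0.4745 -0.1142  0.205 ]
side0.npz counter z 0.0011688968433143376
can? 569 [339.6  97.3] [0.7266 0.2748 0.205 ] [0.7302 0.289  0.205 ] [0.029  0.2629 0.0192] ray [0.727  0.2715 0.205 ]
can? 408 [416.7 192.2] [ 0.6324 -0.1159  0.204 ] [ 0.6343 -0.1141  0.2015] [0.0408 0.0414 0.0119] ray [ 0.6313 -0.117   0.205 ]
can? 498 [345.4 226.9] [ 0.4704 -0.1213  0.2043] [ 0.4714 -0.119   0.2017] [0.0417 0.0405 0.0121] ray [ 0.4698 -0.1221  0.205 ]
can? 794 [466.9 305. ] [ 0.518  -0.352   0.2045] [ 0.5197 -0.3509  0.2019] [0.0407 0.0422 0.0115] ray [ 0.5176 -0.3524  0.205 ]
dark [142.1 256.5] [29.2 30.5] [0.4767 0.3666 0.066 ]
 rim 334 [0.4769 0.364 ] 0.0338 floor z 0.0094
dark [188.  249.4] [29.1 30.2] [0.4886 0.27   0.066 ]
 rim 356 [0.489  0.2674] 0.0339 floor z 0.0093
dark [234.2 242.4] [29.  29.7] [0.5004 0.1726 0.066 ]
 rim 337 [0.5006 0.1709] 0.0337 floor z 0.01
```

View pics/caddy.png

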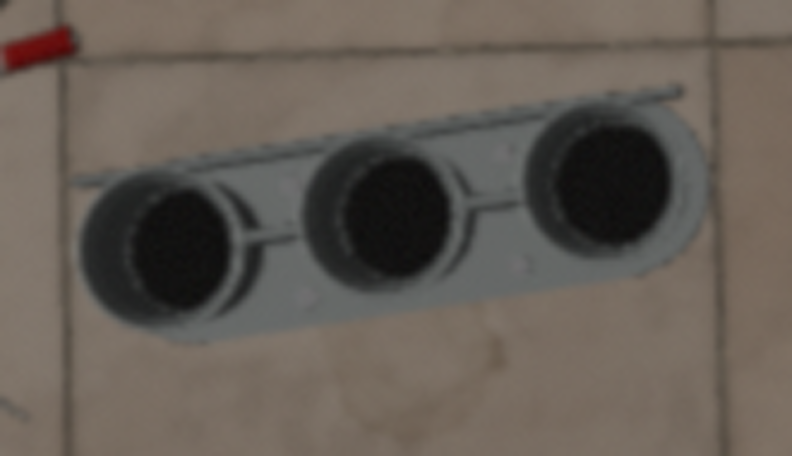

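Crop: the dark discs are the cup floors and the grey rims surround them. The depth-based rim centres are 97.5 mm apart, which fits the 98 mm pitch. Next I'll check the caddy and cans from close by with the wrist camera.

```bash
cat >> h.py <<'E'
D=[np.pi,0,np.pi/2]
def snap(n,cam="wrist"):
    from plant import get_image,get_calibration
    c=get_calibration(cam); im,d=get_image(cam)
    np.savez(n+".npz",im=im,d=d,**c); cv2.imwrite(f"pics/{n}.png",im[:,:,::-1])
    return im,d,c["intrinsics"],c["world_from_camera"]
def circ(r):
    A=np.c_[2*r[:,:2],np.ones(len(r))];s=np.linalg.lstsq(A,(r[:,:2]**2).sum(1),rcond=None)[0]
    return s[:2].round(4),np.sqrt(s[2]+s[0]**2+s[1]**2).round(4)
E
python3 - <<'E'
from h import *
from plant import *
movep([.42,.27,.40],D); hold(.3)
im,d,K,T=snap("w1"); P=pts(d,K,T);Z=P[...,2]
print(T.round(3).tolist(),observe()["time_s"],observe()["q"].round(3))
for c in((.4769,.364),(.489,.2674),(.5006,.1709)):
    r=np.hypot(P[...,0]-c[0],P[...,1]-c[1])
    for lo in(.06,.063):
        q=P[(d>0)&(r<.043)&(Z>lo)&(Z<.075)]
        if len(q)>30: print(lo,len(q),circ(q),np.median(q[:,2]).round(4))
E
```

```text
[[1.0, 0.002, 0.0, 0.419], [0.002, -0.96, -0.281, 0.341], [-0.0, 0.281, -0.96, 0.541], [0.0, 0.0, 0.0, 1.0]] 2.15 [ 0.414 -0.138  1.587  0.     1.694  0.413]
0.06 851 (array([0.4753, 0.3643]), np.float64(0.0345)) 0.0641
0.063 598 (array([0.4754, 0.3643]), np.float64(0.0352)) 0.0646
0.06 730 (array([0.4874, 0.2673]), np.float64(0.0345)) 0.0641
0.063 496 (array([0.4875, 0.2673]), np.float64(0.0352)) 0.0647
0.06 614 (array([0.4994, 0.1704]), np.float64(0.0346)) 0.0642
0.063 435 (array([0.4994, 0.1703]), np.float64(0.0352)) 0.0648
```

View pics/w1.png

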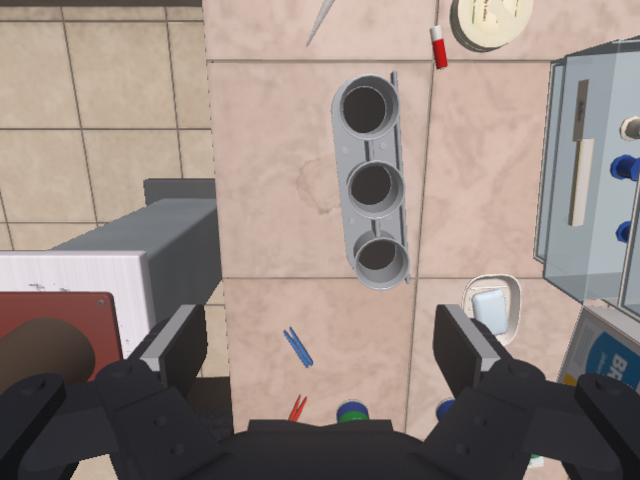

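The wrist view shows the cups at (369,107), (376,188) and (381,260), unobstructed. The rim fits agree with the top view to within 1.5 mm. Next I lift and weigh each can.

```bash
cat >> h.py <<'E'
CANS={'1':(.4745,-.1145),'2':(.636,-.109),'3':(.5225,-.3465)}
def fz():
    from plant import observe,hold
    hold(.3); a=[]
    for _ in range(5): a.append(observe()["ft_force"]); hold(.04)
    return np.mean(a,0)
def grab(x,y,up=.08,z=.143):
    from plant import movep,move_l,gripper_to,observe
    movep([x,y,.30],D); f0=fz()
    s=move_l([x,y,z],feed=.15,max_force=15)
    gripper_to(.03,50); o=observe()
    move_l([x,y,z+up],feed=.12); f1=fz(); p=observe()
    print('contact',s,'open',o["opening"],'grip',p["grasp_force"],'dF',(f1-f0).round(2),'t',p["time_s"],flush=True)
def down(x,y,z=.143):
    from plant import move_l,gripper_to,observe
    move_l([x,y,z+.01],feed=.12); s=move_l([x,y,z-.004],feed=.03,max_force=5)
    print('down',s,observe()["eef_pos"].round(4)); gripper_to(.085)
    move_l([x,y,.30],feed=.25)
E
python3 - <<'E'
from h import *
from plant import *
grab(*CANS['1']); snap("s1","side")
E
```

```text
contact False open 0.05119466392113867 grip 52.16274072183296 dF [ 0.43 -0.36 -1.35] t 7.075
```

View pics/s1.png

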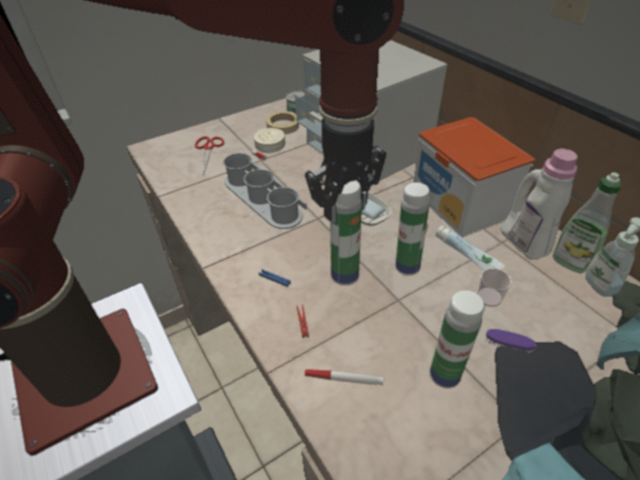

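The side view shows the can held and lifted, its foot at about (345,280). It may sit off-centre in the gripper, so I'll measure that with depth.

```bash
cat >> h.py <<'E'
def axis(d,K,T,x,y,R=.05):
    "fit circles (known r) to slices of can surface seen by depth"
    from scipy.optimize import least_squares
    P=pts(d,K,T)
    q=P[(d>0)&(np.hypot(P[...,0]-x,P[...,1]-y)<R)]
    for lo in np.arange(.0,.32,.03):
        s=q[(q[:,2]>lo)&(q[:,2]<lo+.03)]
        if len(s)<30: continue
        f=least_squares(lambda p:np.hypot(s[:,0]-p[0],s[:,1]-p[1])-p[2],[x,y,.027],loss='soft_l1',f_scale=.001)
        print(round(lo+.015,3),len(s),f.x.round(4))
E
python3 - <<'E'
from h import *
from plant import *
_,d,K,T=load("side0.npz"); axis(d,K,T,.4745,-.1145)
_,d,K,T=load("s1.npz"); print('held'); axis(d,K,T,.4745,-.1145)
_,d,K,T=snap("w2"); P=pts(d,K,T);Z=P[...,2]
print(observe()["eef_pos"],observe()["tcp_rot"])
E
```

```text
0.015 847 [ 0.4794 -0.1083  0.0401]
0.045 276 [ 0.473  -0.1178  0.0269]
0.075 296 [ 0.4729 -0.1179  0.0265]
0.105 321 [ 0.4732 -0.1174  0.0265]
0.135 349 [ 0.4734 -0.117   0.0266]
0.165 453 [ 0.4734 -0.117   0.0257]
0.195 661 [ 0.4712 -0.1204  0.0182]
held
0.015 1133 [ 0.4727 -0.1164  0.0343]
0.075 92 [ 0.472  -0.1186  0.0266]
0.105 330 [ 0.4721 -0.1179  0.0265]
0.135 356 [ 0.4726 -0.1169  0.0267]
0.165 384 [ 0.4726 -0.1164  0.0265]
0.195 406 [ 0.4728 -0.1158  0.0265]
0.225 438 [ 0.4745 -0.1109  0.0306]
0.255 672 [ 0.4734 -0.0931  0.0441]
0.285 929 [ 0.4792 -0.0843  0.0498]
0.315 692 [ 0.4742 -0.0357  0.0954]
[ 0.4744948  -0.11450008  0.2229744 ] [-3.14154150e+00  9.40634430e-06  1.57082967e+00]
```

View pics/w2.png

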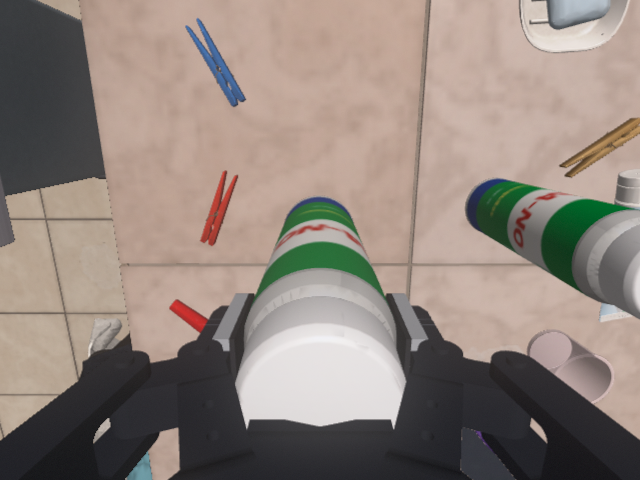

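The wrist view shows the can squarely between the pads (cap at about (320,380)), with a tilt under 1°. Its weight reads about 1.35 N. I'll put it back and weigh the others.

```bash
python3 - <<'E'
from h import *
from plant import *
down(*CANS['1'])
grab(*CANS['2']); down(*CANS['2'])
grab(*CANS['3'])
_,d,K,T=snap("s2","side"); axis(d,K,T,*CANS['3'])
E
```

```text
down True [ 0.4754 -0.115   0.1442]
contact False open 0.05127801233539033 grip 52.88618138147285 dF [ 0.73 -0.09 -4.66] t 13.6333
down True [ 0.6372 -0.1092  0.1444]
contact False open 0.05099251975953366 grip 52.18093248840887 dF [ 0.43 -0.07 -1.74] t 20.4333
0.015 1520 [ 0.5184 -0.3492  0.0332]
0.075 134 [ 0.5256 -0.3456  0.0268]
0.105 373 [ 0.525  -0.346   0.0266]
0.135 415 [ 0.5243 -0.3463  0.0267]
0.165 455 [ 0.5234 -0.3469  0.0267]
0.195 505 [ 0.5226 -0.3474  0.0266]
0.225 449 [ 0.5221 -0.3469  0.0277]
0.255 614 [ 0.5268 -0.3233  0.049 ]
0.285 955 [ 0.5267 -0.2526  0.111 ]
0.315 545 [ 0.5269 -0.2564  0.108 ]
```

Can 2 is the heaviest (4.7 N against 1.4 and 1.7 N). Can 3 is held with a 1.4° tilt in x, so I'll set it down and regrasp it centred.

```bash
python3 - <<'E'
from h import *
from plant import *
x,y=CANS['3']
move_l([x,y,.153],feed=.12); print(move_l([x,y,.139],feed=.03,max_force=5),observe()["eef_pos"])
gripper_to(.065); hold(.3)
_,d,K,T=snap("s3","side"); axis(d,K,T,x,y)
move_l([x,y,.143],feed=.1); gripper_to(.03,50); move_l([x,y,.223],feed=.12); hold(.2); print('held')
_,d,K,T=snap("s4","side"); axis(d,K,T,x,y); print(observe()["time_s"])
E
```

```text
True [ 0.52359597 -0.34715371  0.14420603]
0.015 1232 [ 0.5304 -0.3423  0.0399]
0.045 324 [ 0.5254 -0.3466  0.0267]
0.075 349 [ 0.5246 -0.3474  0.0265]
0.105 374 [ 0.5241 -0.3477  0.0266]
0.135 325 [ 0.5233 -0.3482  0.0265]
0.165 570 [ 0.5272 -0.3106  0.0616]
0.195 707 [ 0.5183 -0.2766  0.0879]
0.225 372 [ 0.5188 -0.3305  0.0386]
0.255 437 [ 0.5027 -0.3399  0.0227]
0.285 893 [ 0.5216 -0.3464  0.0375]
0.315 1107 [ 0.5216 -0.3465  0.0366]
held
0.015 1545 [ 0.5183 -0.3492  0.0337]
0.075 133 [ 0.5256 -0.3453  0.0271]
0.105 376 [ 0.5245 -0.346   0.0267]
0.135 413 [ 0.5236 -0.3466  0.0265]
0.165 456 [ 0.523  -0.347   0.0267]
0.195 509 [ 0.5222 -0.3475  0.0267]
0.225 467 [ 0.529  -0.3324  0.0432]
0.255 595 [ 0.5277 -0.3223  0.0505]
0.285 960 [ 0.5269 -0.2639  0.1001]
0.315 561 [ 0.5257 -0.2654  0.0989]
23.825
```

The free-standing can shows the same slope, so it is a camera bias and the can is upright in the grip. I'll place can 3 in well0.

```bash
cat >> h.py <<'E'
W={0:(.4757,.3642),1:(.488,.2673),2:(.4997,.1705)}
def insert(w):
    from plant import movep,move_l,gripper_to,observe,hold
    x,y=W[w]; p=observe()["eef_pos"]
    move_l([p[0],p[1],.40],feed=.2); movep([x,y,.40],D); move_l([x,y,.225],feed=.2); hold(.2)
    s=move_l([x,y,.158],feed=.05,max_force=8); print('rim',s,observe()["eef_pos"].round(4))
    if s: return False
    s=move_l([x,y,.146],feed=.025,max_force=5); o=observe(); print('floor',s,o["eef_pos"].round(4),o["ft_force"].round(2),o["torque"].round(2),o["time_s"])
    return True
E
python3 - <<'E'
from h import *
insert(0)
E
```

```text
rim False [0.4753 0.3642 0.1578]
floor True [0.4743 0.3639 0.1559] [ 0.22  0.05 -2.62] [-0.   -0.    0.03] 30.325
```

```bash
python3 - <<'E'
from h import *
from plant import *
x,y=W[0]
for _ in range(2):
    s=move_l([x,y,.146],feed=.02,max_force=6); o=observe(); print('floor',s,o["eef_pos"].round(4),o["ft_force"].round(2),o["torque"].round(2),o["time_s"])
hold(.3);print(observe()["eef_pos"],observe()["ft_force"])
_,d,K,T=snap("s5","side"); axis(d,K,T,x,y)
E
```

```text
floor True [0.4747 0.364  0.1514] [ 0.57 -0.59  4.04] [-0.07  0.16  0.01] 30.6417
floor True [0.4756 0.3646 0.1513] [-0.93 -1.26  4.4 ] [-0.17  0.1   0.02] 30.85
[0.47548962 0.36447936 0.15128344] [-0.26430446 -1.18185781  5.73443029]
0.015 253 [0.4754 0.3703 0.0397]
0.045 270 [0.4766 0.3657 0.0343]
0.075 293 [0.4767 0.3685 0.0319]
0.105 226 [0.4747 0.3626 0.0262]
0.135 243 [0.4743 0.3631 0.0268]
0.165 327 [0.4743 0.3742 0.0369]
0.195 451 [0.475  0.3848 0.0444]
0.225 442 [0.4813 0.4002 0.0524]
0.255 490 [0.4749 0.4723 0.1218]
0.285 331 [0.4749 0.3642 0.0369]
0.315 541 [0.4747 0.3635 0.0362]
```

It stopped at 0.151, the expected floor height. Release it, then fetch can 1 for well2.

```bash
python3 - <<'E'
from h import *
from plant import *
gripper_to(.085); move_l([*W[0],.30],feed=.25)
grab(.475,-.1145)
if insert(2):
    for _ in range(2):
        s=move_l([*W[2],.146],feed=.02,max_force=6); o=observe(); print('floor',s,o["eef_pos"].round(4),o["ft_force"].round(2),o["time_s"])
        if o["ft_force"][2]>2.5: break
E
```

```text
contact False open 0.05116527720678491 grip 52.157843629829586 dF [ 0.16  0.39 -1.07] t 37.575
rim False [0.4998 0.1705 0.158 ]
floor True [0.5002 0.1709 0.1522] [0.03 0.44 3.1 ] [ 0.32 -0.06 -0.03] 42.775
floor True [0.5003 0.1712 0.1521] [-1.04 -0.09  5.16] 42.9833
```

```bash
python3 - <<'E'
from h import *
from plant import *
gripper_to(.085); move_l([*W[2],.30],feed=.25)
grab(.6365,-.109,up=.15); move_l([.52,-.15,.294],feed=.15); hold(.5)
o=observe(); print(o["eef_pos"],o["opening"],o["grasp_force"],o["time_s"])
im,d,K,T=snap("t9","top"); P=pts(d,K,T);X,Y,Z=np.moveaxis(P,-1,0)
for w in W.values():
    q=P[(d>0)&(np.hypot(X-w[0],Y-w[1])<.04)&(Z>.19)&(Z<.23)]; print(len(q),q.mean(0).round(4) if len(q) else '',np.percentile(q[:,2],90) if len(q) else '')
im2,*_=snap("s9","side")
cv2.imwrite("pics/fin.png",np.hstack([im[:,:,::-1],im2[:,:,::-1]])[::1,::1] if 0 else cv2.resize(np.hstack([im,im2])[:,:,::-1],(800,300),interpolation=cv2.INTER_AREA))
E
```

```text
contact False open 0.051233859349960935 grip 52.82167442841455 dF [-0.01 -0.33 -4.35] t 49.3667
[ 0.52008462 -0.14992859  0.29388096] 0.051621523411974755 52.79145863140002 50.8417
556 [0.474  0.359  0.2116] 0.21576978890927756
0  
521 [0.5014 0.1723 0.2124] 0.21591366944820312
```

View pics/fin.png

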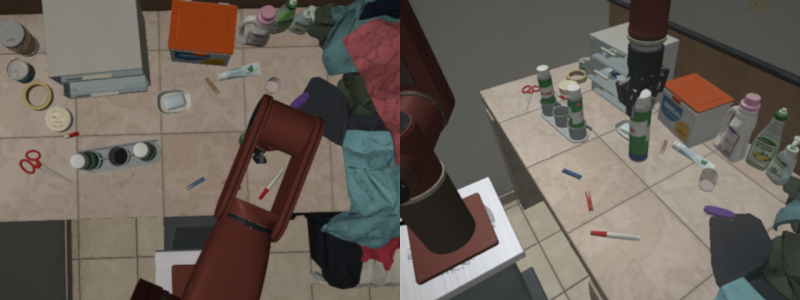

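The end cups each hold an upright can, and the heavy can is held with the small items undisturbed. I'll check the seating height against the initial cap reading, then hand in.

```bash
python3 - <<'E'
from h import *
from plant import *
im,d,K,T=load("top0.npz");P=pts(d,K,T);r=[]
for c in CANS.values():
    q=P[(d>0)&(np.hypot(P[...,0]-c[0],P[...,1]-c[1])<.04)&(P[...,2]>.18)]; r.append(np.percentile(q[:,2],90))
print(r)
if min(r)>.2055: job_done(); print("handed in")
E
```

```text
[np.float64(0.2079384905903534), np.float64(0.20792852503383594), np.float64(0.2078117495238621)]
the job is handed in; nothing more can be done
handed in
```

I handed the job in: the two lighter cans (about 1.4 N and 1.7 N) are fully down in the caddy's end cups. The heaviest (about 4.7 N) is held upright in the gripper with its foot about 15 cm above the counter, at about 51 s of the 72 s allowed.

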